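# Put the hearth drawer tray in order

### The job

Tidy the grey drawer tray on the hearth: stand the silver can that was left in it upright on the wooden board, midway between the bottle and the jar and in line with them, and lay the steel opener and the scraper flat on the tray floor, each in the compartment cut to its outline with its head in the wide end. Do not tip the can over on the way, and leave the bottle and the jar standing where they are.

Things in the scene. Friction and masses are not known exactly. Their poses are not given: they have to be found in the camera images.
- tray: Grey plastic drawer tray, fixed, 174 (x) by 128 (y) mm, turned variously, origin under its centre. Floor 4 mm thick; walls and the solid parts between the compartments reach 13 mm above the hearth. Drawer front 20 mm high at the -x end. Two sunk compartments lie head to tail: the opener's on the +y side, the scraper's on the -y side; at the start the can stands in the scraper's blade bay.
- opener_place (a point): Where the opener's origin belongs, on the tray floor; axes as the tray's, opener head towards +x. Compartment in this frame, mm: handle slot x -68 to 26, y -18 to 18, running into the head bay x 26 to 86, y -27 to 27.
- scraper_place (a point): Where the scraper's origin belongs, on the tray floor; axes as the tray's, scraper blade towards -x. Compartment in this frame, mm: handle slot x -30 to 68, y -18 to 18, running into the blade bay x -98 to -30, y -35 to 35.
- opener: Steel bottle opener, 137 mm long. Origin on the underside, below the balance point; x along it towards the head, z up. Handle: bar x -60 to 30 mm, 22 mm wide, 20 mm high. Head: flat ring 42 mm across, 8 mm thick, at the bottom, centred at x 56 mm, joined by a short neck. Lies flat on the hearth.
- opener_tip (a point): Far end of the opener's ring head (x 77 mm, z 4 mm in the opener's frame).
- scraper: Scraper with a pale wooden handle and a flat steel blade, 150 mm long. Origin on the underside, below the balance point; x along it towards the blade, z up. Handle: bar x -60 to 30 mm, 24 mm wide, 20 mm high. Neck x 28 to 42 mm, 14 mm wide, 8 mm high. Blade: x 40 to 90 mm, 56 mm wide, 4 mm thick, at the bottom. Lies flat on the hearth.
- scraper_tip (a point): Middle of the scraper blade's front edge (x 90 mm, z 2 mm in the scraper's frame).
- can: Slim silver aluminium drinks can, 53 mm in diameter, 134 mm high, standing in the tray's blade bay. Origin at the centre of its underside, z up.
- board: Wooden board, fixed, 250 (x) by 100 (y) by 10 mm high, origin under its centre. The bottle stands on it near x +90 mm and the jar near x -90 mm (within 3 mm), both near y 0; the can belongs at x 0, y 0, on top (z 10 mm). The board may be turned any way.
- bottle: Amber glass bottle, 62 mm in diameter, 170 mm high with a narrow neck, standing on the board. Origin at the centre of its underside.
- jar: Clear jar with a twist lid, 72 mm in diameter, 100 mm high, standing on the board. Origin at the centre of its underside.
- crates: Two interlocking blue slatted crates stacked to one block, fixed: 280 (x) by 200 (y) by 200 mm high. Origin under the centre. Only an obstacle.
There are look-alikes about, which are no part of the job. Leave any blue look-alike of the can alone. What is shaped like the opener but yellow is not meant.

How it is judged:
At the end, for the whole second after the job is handed in: Tools rest flat (0.06 rad) on the floor of their own compartments, heads in the wide bays, within 12 mm (x), 10 mm (y), 3 mm (z) of place; the can rests upright on the board within 15 mm of its middle in x and y; bottle and jar upright, within 15 mm of their starts (x of opener in the frame of tray between -0.021 and 0.003 m and y of opener in the frame of tray between 0.022 and 0.042 m and z of opener in the frame of tray between 0.001 and 0.007 m and angle between each of opener, scraper's own z axis and vertical below 0.06 rad and linear speed of each of opener, scraper, can below 0.02 m/s and x of opener_tip in the frame of tray above 0.05 m and x of scraper in the frame of tray between 0.003 and 0.027 m and y of scraper in the frame of tray between -0.035 and -0.015 m and z of scraper in the frame of tray between 0.001 and 0.007 m and x of scraper_tip in the frame of tray below -0.055 m and x of can in the frame of board between -0.015 and 0.015 m and y of can in the frame of board between -0.015 and 0.015 m and z of can in the frame of board between 0.006 and 0.014 m and angle between each of can, bottle, jar's own z axis and vertical below 0.05 rad and distance of each of bottle, jar from where it was at the start of the episode below 0.015 m); the robot touches nothing.
It fails at once if the can was tipped over (more than 0.9 rad) (angle between can's own z axis and vertical above 0.9 rad).
It fails at once if the bottle or the jar was knocked away (30 mm) or tipped (0.3 rad) (distance of any of bottle, jar from where it was at the start of the episode above 0.03 m or angle between any of bottle, jar's own z axis and vertical above 0.3 rad).
It also fails if it takes over 72 s, if anything falls off the work surface, if the arm or the gripper's body presses on something with over 40 N, if the wrist force passes 120 N, or if a joint passes its speed limit or range.

### The arm

A 6-joint arm with a two-finger parallel gripper is mounted at the origin on the work surface. World frame = base frame: x ahead of the robot, y to its left, z up, the work surface at z = 0. Lengths are in m, angles in rad, forces in N, time in s.
With the tool pointing down it reaches from about 0.35 to 0.975 m from the base axis. Payload 4.9 kg.
Tool frame: the origin (TCP) lies midway between the tips of the shut fingers; the grasp point (between the pads) lies 19 mm behind it; z points along the fingers, y is the direction in which the jaws open and shut (so a half turn about z gives the same grasp; the last joint's range is limited). The gripper opens to 85 mm and grips with 20 to 120 N. Pads are 22 mm wide; open, the fingers measure 114 mm over their backs; the gripper's body (76 mm by 85 mm) begins 54 mm behind the grasp point. The pads swing forward as they close: fully open they stand 13 mm farther back than shut.
Start: joints at [-0.119, 0.053, 1.613, -0, 1.476, -0.119], TCP at [0.625, 0, 0.231] pointing down, gripper open.
Joint ranges: [-3.01, 3.01], [-1.01, 2.22], [0.06, 2.58], [-1.02, 4.17], [0.09, 2.62], [-3.14, 3.14]. Speed limits (rad/s): [2.57, 2.57, 3.14, 3.14, 3.14, 3.14].

### API

Orientations are given as a rotation vector (axis times angle).
In Python, from station import ctrl gives the robot as it stands.
- The arm moves only by the shell command python3 -m jog 'ROWS' [FORCE]. ROWS is JSON, one flat list of numbers, 7 for each row, row after row: the opening, from 0 (shut) to 1 (fully open), then the shift along the tool's x, y, z in m, then the turn, a rotation vector about the tool's x, y, z in degrees. A call has 1 to 10 rows; each row shifts and turns the commanded pose from where the row before left it, along the tool's axes as they then stand; what a row does not reach is not made up. A row lasts 1/8 s, in which the tool goes at most 62.5 mm and 10.7 degrees, less where a joint would pass 70% of its speed; a pose out of reach is approached as far as the arm can. A call with a gripper value outside its range is refused whole. The fingers move at their own pace and stop on an object; FORCE is the grip in N (left out, the last holds). Time passes only in rows, so rows that do not move let the fingers close. It gives the time, the measured TCP pose, the force and the opening at its end, in the units of the state.
- ctrl.get_obs(): the state, without advancing time (a new reading comes with each control period).
- ctrl.get_image(name): name is "scene" or "side" or "wrist"; returns a dict with "image" (384x512x3 uint8, blue, green, red), "camera_matrix" (3x3 intrinsics, pixels), "rvec" (rotation vector, rad) and "tvec" (3), from world to camera coordinates, as OpenCV has them; the wrist camera has in their place "mount" (4x4, takes a point from camera to tool coordinates, whose origin is the TCP and whose axes are the flange's). Camera axes: x right, y down, z forward; pixel columns grow to the right and rows downward; lengths in m; the calibration is good to about 2 mm. A picture is of the moment at which its call begins: read the wrist's pose just before it. There is no depth.
- ctrl.finish_job(): hands the job in, once; it reports no verdict.
Trained networks look in a picture, given as the dict that the camera call returned (one of the last four; its "shot" number tells which), for a name from the list of things; names that differ only in an ending like _2 or _b are one class to them, and where a whole thing is asked for, a point or a joint stands for the part that bears it (a point fixed in the world has none). Each returns a list of dicts, best first, with "p" (0 to 1); they miss things now and then, are a little off and sometimes report something else, mostly with a low value. They report only what shows in the picture. A call takes as long as a camera call. They do not tell look-alikes from the thing itself.
- ctrl.boxes_of(target, picture): "box" ([centre column, centre row, width, height] in pixels, round what is visible of it).
The state is a dict: "t": time; "q": joint angles; "dq": joint speeds; "effort": joint torques, N m; "tool_pos": TCP position; "tool_rot": TCP orientation; "contact_force": force on the tool from outside, world axes, zero at the start; "wrist_torque": the same for the moment, N m; "opening": finger opening in m.
Only numpy, scipy, OpenCV 4.12 (cv2) and the standard library are available. Lean on these libraries where they do the work, as an engineer would, in place of code of your own. Each camera call takes 0.05 s, during which the arm holds its last target. There are 200 camera calls.

## Working session

There is one attempt and no reset: what is moved stays moved. The work goes in short steps, Python scripts to look and compute and a shell command to move; the robot and the scene stay as the last step left them, time stands still between calls to the robot, and variables do not carry over. Pictures are saved under pics/ and viewed, about 8 in all and at most 12, crops included, and the job is handed in when it is done.

```bash
ls; mkdir -p pics; cat > h.py <<'E'
import numpy as np,cv2,json
from station import ctrl
def cam(d,obs=None):
    K=np.array(d["camera_matrix"])
    if "rvec" in d and d.get("rvec") is not None:
        R=cv2.Rodrigues(np.array(d["rvec"],float))[0];t=np.array(d["tvec"],float).ravel()
        return K,R,t
    M=np.array(d["mount"]);T=np.eye(4);T[:3,:3]=cv2.Rodrigues(np.array(obs["tool_rot"],float))[0];T[:3,3]=obs["tool_pos"]
    W=np.linalg.inv(T@M);return K,W[:3,:3],W[:3,3]
def ray(c,uv,z):
    K,R,t=c;d=R.T@np.linalg.inv(K)@np.array([uv[0],uv[1],1.]);o=-R.T@t
    return o+d*(z-o[2])/d[2]
def proj(c,P):
    K,R,t=c;p=(K@(R@np.atleast_2d(P).T+t[:,None])).T;return p[:,:2]/p[:,2:]
def shot(n):
    o=ctrl.get_obs();d=ctrl.get_image(n);return d,cam(d,o),o
E
cat > a.py <<'E'
from h import *
ims=[]
for n in ["scene","side"]:
    d,c,o=shot(n);ims.append(d["image"]);print(n,"campos",-c[1].T@c[2])
    for t in ["tray","opener","scraper","can","board","bottle","jar","crates"]:
        print(t,[(round(b["p"],2),[int(x) for x in b["box"]]) for b in ctrl.boxes_of(t,d)[:4]])
    cv2.imwrite(f"pics/{n}1.png",cv2.resize(d["image"],(800,600),interpolation=cv2.INTER_CUBIC))
print(o)
E
python3 a.py
```

```text
pics
scene campos [ 0.82245501 -0.67022943  0.99029906]
tray [(0.71, [278, 187, 66, 50])]
opener [(0.87, [199, 245, 41, 27]), (0.6, [188, 200, 42, 20])]
scraper [(0.61, [260, 276, 23, 53])]
can [(0.88, [233, 198, 18, 39]), (0.74, [221, 172, 24, 43]), (0.65, [264, 172, 18, 37])]
board [(0.89, [295, 126, 47, 40]), (0.32, [161, 318, 173, 132])]
bottle [(0.76, [285, 95, 19, 33])]
jar []
crates [(0.73, [160, 318, 174, 130])]
side campos [ 0.67649924 -1.14361486  0.87016868]
tray [(0.81, [274, 197, 56, 28])]
opener [(0.95, [185, 227, 46, 10]), (0.4, [220, 264, 32, 7])]
scraper [(0.65, [284, 268, 27, 42]), (0.22, [251, 181, 24, 44])]
can [(0.97, [214, 188, 18, 48]), (0.93, [236, 206, 22, 46]), (0.56, [252, 179, 16, 43])]
board [(0.96, [266, 144, 77, 27])]
bottle [(0.83, [242, 119, 13, 47])]
jar [(0.72, [287, 141, 24, 34])]
crates [(0.92, [226, 313, 172, 140])]
{'t': 0.45, 'q': array([-1.19003135e-01,  5.27261970e-02,  1.61301925e+00,  4.27344878e-06,
        1.47598103e+00, -1.18998707e-01]), 'dq': array([-6.57430296e-04,  3.41566988e-05, -1.28323366e-03,  4.17745250e-04,
       -8.46820183e-04, -9.24978512e-04]), 'effort': array([-3.87581631e-04, -3.93120182e+01, -3.69914031e+01, -2.29903380e-04,
        1.74781311e-03,  1.62458053e-05]), 'tool_pos': array([6.24935234e-01, 7.39840802e-06, 2.31215998e-01]), 'tool_rot': array([-2.22137060e+00, -2.22135986e+00,  1.24678507e-04]), 'contact_force': array([ 0.04926126,  0.80855119, -0.89061295]), 'wrist_torque': array([-0.01324244, -0.00182695, -0.03092251]), 'opening': 0.08530218680778673}
```

View pics/scene1.png

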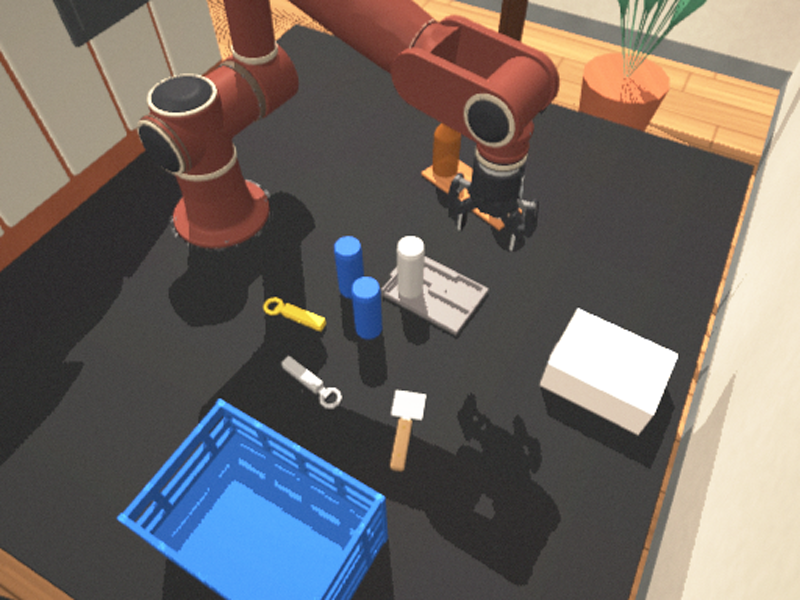

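View pics/side1.png

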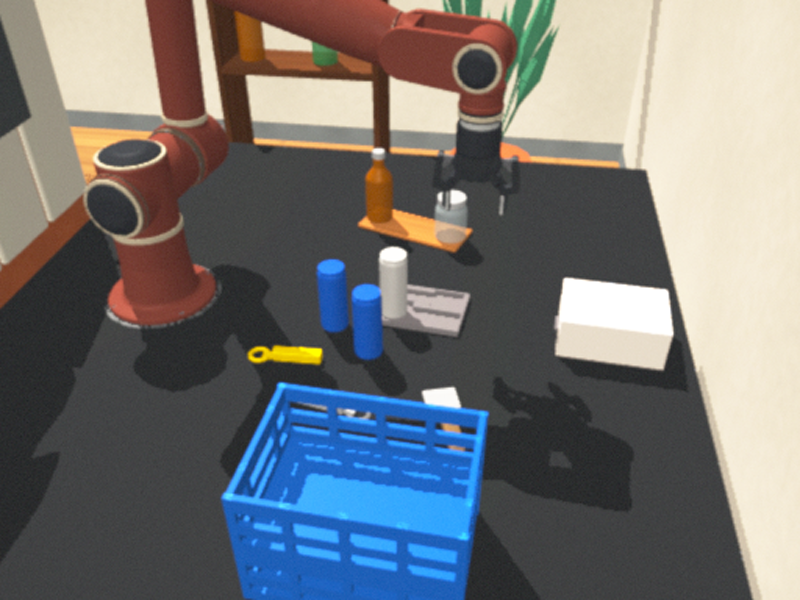

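Scene (800×600) shows: silver can at (410,267). Look-alikes are the blue cans at (349,266) and (367,307). The steel opener is at (311,383), and its yellow look-alike at (295,313). The scraper is at (405,430), the tray at (436,293), the bottle at (447,150), and the jar is hidden behind the gripper; the side view shows it at (451,217). The choice is the silver can and the steel opener.

```bash
cat > b.py <<'E'
from h import *
d,c,o=shot("scene"); s=1.5625
P={"can_top":((410,243),.138),"can_base":((410,293),.004),"op_tail":((288,362),.01),"op_head":((331,398),.004),"op_headend":((338,405),.004),"scr_bladeend":((410,391),.002),"scr_tail":((398,467),.01),
"trayR":((488,291),.013),"trayB":((458,333),.013),"trayL":((384,291),.013),"bottle_base":((445,172),.01),"blue1":((349,292),0),"blue2":((368,333),0),"white":((545,385),0),"crate1":((220,403),.2),"crate2":((384,497),.2),"crate3":((121,517),.2)}
for k,(uv,z) in P.items(): print(k,ray(c,np.array(uv)/s,z).round(3))
print('side')
d,c,o=shot("side")
for k,(uv,z) in {"can_base":((394,315),.004),"can_top":((393,255),.138),"bottle":((380,218),.01),"jar":((450,236),.01),"trayBR":((460,333),.013),"trayR":((469,293),.013),"boardL":((360,226),.01),"boardB":((460,248),.01),"boardR":((471,234),.01)}.items(): print(k,ray(c,np.array(uv)/s,z).round(3))
d,c,o=shot("wrist");print("mount",np.array(d["mount"]).round(3).tolist(),c[0].round(0).tolist());cv2.imwrite("pics/w1.png",d["image"])
E
python3 b.py
```

```text
can_top [0.475 0.01  0.138]
can_base [ 0.485 -0.004  0.004]
op_tail [ 0.361 -0.261  0.01 ]
op_head [ 0.47  -0.284  0.004]
op_headend [ 0.488 -0.29   0.004]
scr_bladeend [ 0.589 -0.202  0.002]
scr_tail [ 0.64  -0.343  0.01 ]
trayR [0.626 0.07  0.013]
trayB [ 0.615 -0.052  0.013]
trayL [ 0.439 -0.03   0.013]
bottle_base [0.391 0.353 0.01 ]
blue1 [ 0.371 -0.058  0.   ]
blue2 [ 0.457 -0.127  0.   ]
white [ 0.804 -0.072 -0.   ]
crate1 [ 0.403 -0.444  0.2  ]
crate2 [ 0.679 -0.451  0.2  ]
crate3 [ 0.392 -0.634  0.2  ]
side
can_base [ 0.484 -0.008  0.004]
can_top [ 0.482 -0.001  0.138]
bottle [0.391 0.356 0.01 ]
jar [0.563 0.299 0.01 ]
trayBR [ 0.618 -0.056  0.013]
trayR [0.624 0.077 0.013]
boardL [0.351 0.312 0.01 ]
boardB [0.59  0.251 0.01 ]
boardR [0.609 0.315 0.01 ]
mount [[-0.0, -0.951, -0.309, 0.079], [1.0, -0.0, -0.0, 0.001], [0.0, -0.309, 0.951, -0.141], [0.0, 0.0, 0.0, 1.0]] [[302.0, 0.0, 259.0], [0.0, 302.0, 189.0], [0.0, 0.0, 1.0]]
```

View pics/w1.png

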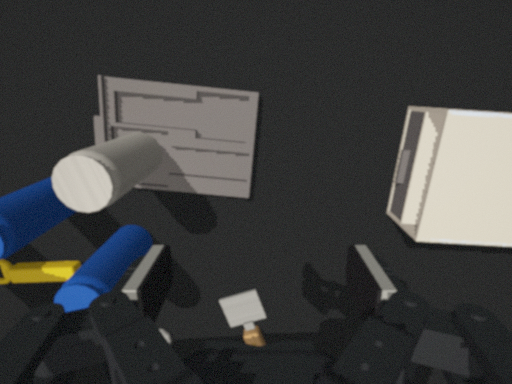

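The wrist view shows the silver can's top at (85,180), standing in the tray's left bay. The tray's right corners are at (259,93) and (250,197). The scraper is at (245,315), and the blue cans and yellow opener are at lower left. I'll cross-check the numbers and confirm the choice in a close crop.

```bash
cat > c.py <<'E'
from h import *
d,c,o=shot("wrist")
for k,(uv,z) in {"cantop":((84,181),.138),"TR":((259,93),.013),"BR":((250,197),.013),"TL":((104,77),.02),"scrL":((219,298),.004),"scrR":((259,291),.004),"scr1":((266,319),.004),"scr2":((230,327),.004)}.items(): print(k,ray(c,uv,z).round(4))
d,c,o=shot("scene");a=d["image"]
cv2.imwrite("pics/crop1.png",cv2.resize(a[140:310,160:330],(680,680))[:600])
E
python3 c.py
```

```text
cantop [0.4844 0.0095 0.138 ]
TR [0.6264 0.0766 0.013 ]
BR [ 0.615  -0.0488  0.013 ]
TL [0.4564 0.0934 0.02  ]
scrL [ 0.5682 -0.208   0.004 ]
scrR [ 0.6264 -0.1959  0.004 ]
scr1 [ 0.6368 -0.2454  0.004 ]
scr2 [ 0.5826 -0.2601  0.004 ]
```

View pics/crop1.png

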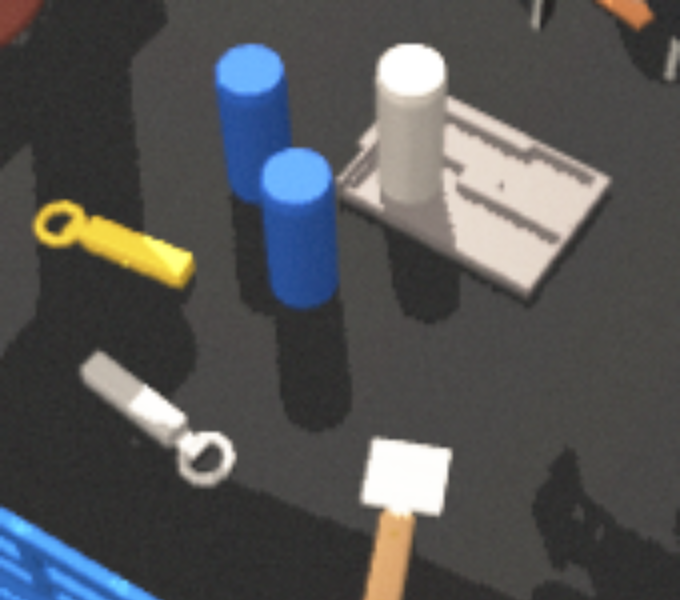

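The crop confirms it: the silver can is in the tray, at crop (410,125), and the steel opener is at crop (157,415) with its ring towards lower right. Moving above the can.

```bash
python3 -m jog '[1,0.002,-0.047,0,0,0,0, 1,0.002,-0.047,0,0,0,0, 1,0.002,-0.048,0,0,0,0, 1,0,0,0,0,0,0]'
cat > d.py <<'E'
from h import *
d,c,o=shot("wrist");print(o["tool_pos"].round(4))
for b in ctrl.boxes_of("can",d): print(round(b["p"],2),np.round(b["box"],1))
cv2.imwrite("pics/w2.png",d["image"])
E
python3 d.py
```

```text
t: 1.65
tool_pos: [0.4805, 0.0064, 0.2306]
tool_rot: [-2.221, -2.221, 0.0]
contact_force: [0.1, 0.6, -0.1]
opening: 0.0856
[0.4805 0.0064 0.2306]
0.92 [232.7 278.4  54.4 100. ]
0.83 [152.6 224.2  83.7  85.8]
0.6 [259.  178.5  60.8  82.6]
```

View pics/w2.png

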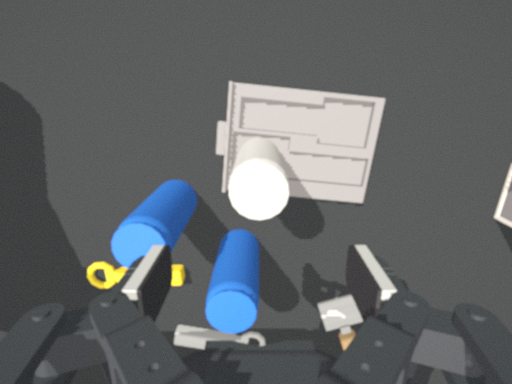

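The wrist view shows the silver can top at (259,190). The tray's top corners are about (232,82), (385,97) and (362,204).

```bash
cat > e.py <<'E'
from h import *
d,c,o=shot("wrist")
for k,(uv,z) in {"cantop":((259,190),.138),"TL":((232,82),.02),"TR":((385,97),.013),"BR":((362,204),.013),"BL":((223,192),.02),
 "opHeadTL":((324,100),.013),"opHeadR_top":((371,103),.013),"opHeadBR":((367,146),.013),"opSlotTL":((243,97),.013)}.items(): print(k,ray(c,uv,z).round(4))
print(proj(c,np.array([.483,.006,.138])))
cv2.imwrite("pics/w2c.png",cv2.resize(d["image"][70:220,205:395],(760,600),interpolation=cv2.INTER_CUBIC))
E
python3 e.py
```

```text
cantop [0.4847 0.0076 0.138 ]
TL [0.4552 0.0942 0.02  ]
TR [0.6289 0.0781 0.013 ]
BR [ 0.6164 -0.0526  0.013 ]
BL [ 0.4405 -0.0339  0.02  ]
opHeadTL [0.5594 0.0749 0.013 ]
opHeadR_top [0.6137 0.0716 0.013 ]
opHeadBR [0.6146 0.0219 0.013 ]
opSlotTL [0.4667 0.0782 0.013 ]
[[256.95845534 191.88469103]]
```

View pics/w2c.png

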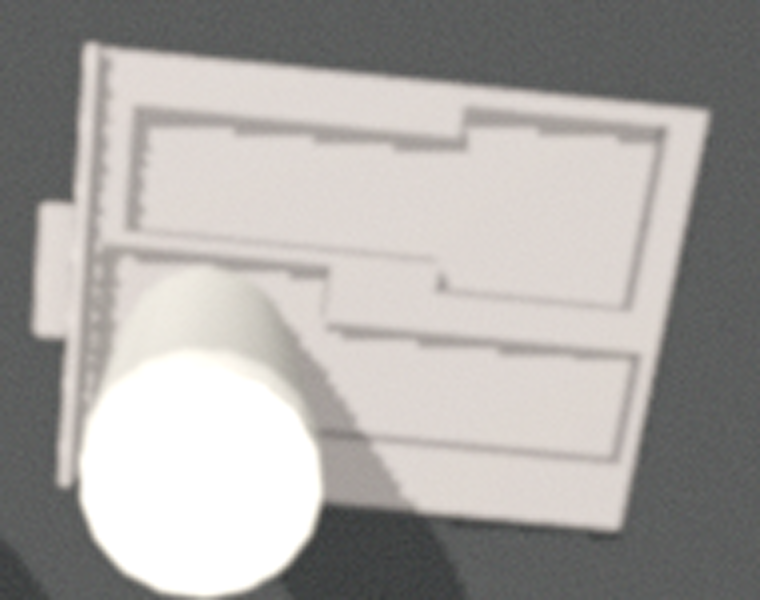

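```bash
cat > f.py <<'E'
from h import *
from scipy.optimize import least_squares
d,c,o=shot("wrist")
F=[((.017,.059),(468,108)),((.077,.059),(665,128)),((-.077,.050),(135,108)),((.077,.005),(632,308)),((-.015,-.007),(330,327)),((.083,-.007),(638,353)),((.083,-.043),(617,460)),((.087,.064),(710,110)),((.087,-.064),(622,530))]
L=np.array([a for a,_ in F]);U=np.array([[205+u/4,70+v/4] for _,(u,v) in F])
def w(p):
    R=np.array([[np.cos(p[2]),-np.sin(p[2])],[np.sin(p[2]),np.cos(p[2])]]);return np.c_[L@R.T+p[:2],np.full(len(L),.013)]
r=least_squares(lambda p:(proj(c,w(p))-U).ravel(),[.534,.022,-.09]);print(r.x.round(4),np.degrees(r.x[2]),r.fun.reshape(-1,2).round(1).tolist())
E
python3 f.py
python3 -m jog '[1,0.001,0.004,0.04,0,0,0, 1,0,0,0.045,0,0,0, 1,0,0,0.045,0,0,0, 1,0,0,0.025,0,0,0, 1,0,0,0,0,0,0, 0,0,0,0,0,0,0, 0,0,0,0,0,0,0, 0,0,0,0,0,0,0, 0,0,0,0,0,0,0, 0,0,0,0,0,0,0]' 30
```

```text
[ 0.5337  0.0214 -0.0918] -5.25896470501547 [[-1.2, -0.5], [1.3, -0.5], [-0.6, -0.1], [0.2, 1.0], [-1.4, -0.8], [1.6, -0.0], [1.1, 1.3], [-0.5, 0.3], [-0.3, -0.3]]
t: 3.1
tool_pos: [0.4878, 0.0066, 0.0782]
tool_rot: [2.22, 2.22, 0.001]
contact_force: [-3.3, -0.7, 6.6]
opening: 0.0532
```

```bash
python3 -m jog '[0,0,0,-0.02,0,0,0, 0,0,0,-0.05,0,0,0, 0,0,0,-0.05,0,0,0, 0,0.05,0,0,0,0,0, 0,0.05,0,0,0,0,0, 0,0,0,0,0,0,0]'
cat > g.py <<'E'
from h import *
ims=[]
for n,z in [("scene",(100,260,40,160)),("side",(215,330,90,180)),("wrist",None)]:
    d,c,o=shot(n);im=d["image"]
    for t in ["board","bottle","jar","can"]: print(n,t,[(round(b["p"],2),np.round(b["box"],1).tolist()) for b in ctrl.boxes_of(t,d)[:3]])
    if n=="scene": a=cv2.resize(im[70:170,240:340],(400,400),interpolation=cv2.INTER_CUBIC)
    elif n=="side": b=cv2.resize(im[90:190,215:315],(400,400),interpolation=cv2.INTER_CUBIC)
    else: w=cv2.resize(im,None,fx=.5,fy=.5)
out=np.zeros((600,800,3),np.uint8);out[:400,:400]=a;out[:400,400:]=b;out[400:592,:256]=w;cv2.imwrite("pics/board.png",out);print(o["tool_pos"])
E
python3 g.py
```

```text
t: 3.85
tool_pos: [0.4867, 0.1095, 0.1964]
tool_rot: [2.216, 2.226, 0.002]
contact_force: [0.2, -0.8, -2.2]
opening: 0.0527
scene board [(0.87, [313.1, 125.6, 49.9, 41.1]), (0.47, [276.9, 186.8, 72.2, 49.6])]
scene bottle []
scene jar [(0.75, [322.4, 125.0, 21.4, 33.4])]
scene can [(0.88, [233.9, 196.8, 17.1, 42.5]), (0.82, [223.9, 171.8, 23.9, 44.5]), (0.71, [281.8, 126.3, 19.4, 40.0])]
side board [(0.74, [265.2, 148.4, 73.9, 22.8])]
side bottle [(0.73, [242.3, 120.9, 11.3, 46.8])]
side jar [(0.72, [287.8, 142.1, 22.9, 34.1])]
side can [(0.8, [238.4, 208.8, 21.6, 48.3]), (0.69, [214.3, 189.6, 16.2, 46.1]), (0.67, [257.2, 129.2, 18.2, 45.9])]
wrist board [(0.89, [322.1, 11.4, 77.4, 17.8])]
wrist bottle []
wrist jar []
wrist can [(0.71, [141.1, 325.9, 52.4, 115.5]), (0.6, [258.4, 258.8, 135.2, 175.1])]
[0.48707938 0.10642163 0.1962904 ]
```

View pics/board.png

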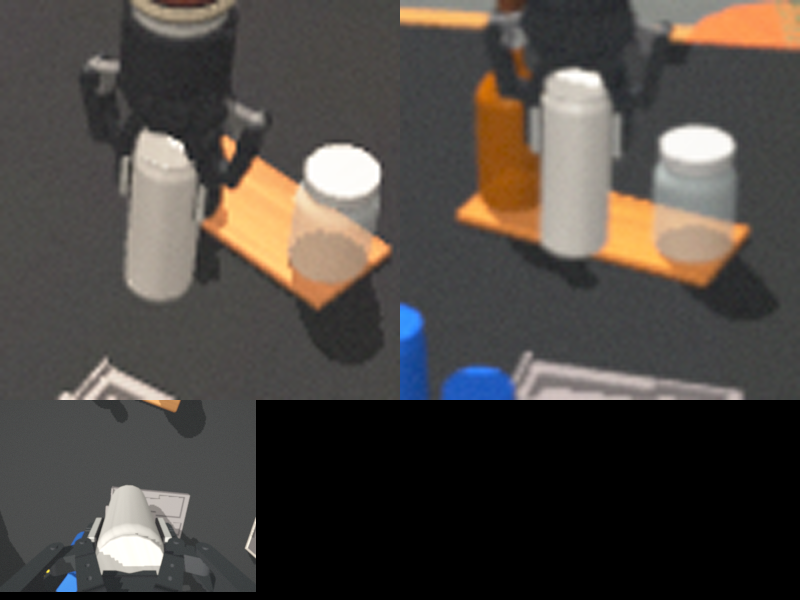

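```bash
cat > k.py <<'E'
from h import *
ds,cs,o=shot("scene");d2,c2,o=shot("side")
for k,c,uv,z in [("R",cs,(337.5,132),.01),("B",cs,(320,145),.01),("jar",cs,(322.75,133.75),.01),("jarlid",cs,(240+342/4,70+172/4),.11),("L2",c2,(229.25,144.25),.01),("B2",c2,(291.75,159.25),.01),("R2",c2,(302.5,148),.01),("jar2",c2,(288.25,150),.01),("jarlid2",c2,(215+297/4,90+146/4),.11),("bot2",c2,(242.25,140.75),.01),("bot1",cs,(446/1.5625,170/1.5625),.01),("bottop2",c2,(378/1.5625,152/1.5625),.18),("bottop1",cs,(455/1.5625,118/1.5625),.15)]: print(k,ray(c,uv,z).round(4))
print(proj(c2,[.391,.355,.18])*1.5625)
E
python3 k.py
```

```text
R [0.6068 0.3389 0.01  ]
B [0.5765 0.2507 0.01  ]
jar [0.5638 0.3058 0.01  ]
jarlid [0.561  0.3002 0.11  ]
L2 [0.3467 0.3137 0.01  ]
B2 [0.581  0.2457 0.01  ]
R2 [0.6117 0.3276 0.01  ]
jar2 [0.5627 0.3059 0.01  ]
jarlid2 [0.5634 0.2937 0.11  ]
bot2 [0.3888 0.3461 0.01  ]
bot1 [0.3903 0.3603 0.01  ]
bottop2 [0.3903 0.3496 0.18  ]
bottop1 [0.3956 0.3758 0.15  ]
[[378.74351993 150.99966222]]
```

```bash
python3 -m jog '[0,0.04,-0.004,0,0,0,0, 0,0.04,-0.003,0,0,0,0, 0,0.03,-0.003,0,0,0,0, 0,0,0,0,0,0,-10.5, 0,0,0,0,0,0,-10.5, 0,0,0,0,0,0,-10.5, 0,0,0,0,0,0,-10.5, 0,0,0,0,0,0,-10.5, 0,0,0,0,0,0,-10.5, 0,0,0,0,0,0,-10.5]'
cat >> h.py <<'E'
def delta(tx,ty,tz,o=None):
    o=o or ctrl.get_obs();R=cv2.Rodrigues(np.array(o["tool_rot"],float))[0]
    print("pos",np.round(o["tool_pos"],4),"yang of tool y",np.degrees(np.arctan2(R[1,1],R[0,1])).round(2),"zaxis",R[:,2].round(3),"delta tool",(R.T@(np.array([tx,ty,tz])-o["tool_pos"])).round(4),"F",np.round(o["contact_force"],1),"open",round(o["opening"],4),"t",o["t"])
E
python3 -c "
from h import *
delta(.477,.3255,.196)"
```

```text
t: 5.95
tool_pos: [0.477, 0.2171, 0.1963]
tool_rot: [-0.441, -3.11, 0.0]
contact_force: [-0.4, 0.4, -2.9]
opening: 0.0524
pos [0.477  0.2171 0.1963] yang of tool y 73.85 zaxis [-0. -0. -1.] delta tool [0.0301 0.1042 0.0002] F [-0.4  0.4 -2.9] open 0.0524 t 5.95
```

```bash
python3 -m jog '[0,0.01,0.035,0,0,0,0, 0,0.01,0.035,0,0,0,0, 0,0.01,0.034,0,0,0,0, 0,0,0,0.03,0,0,0, 0,0,0,0.03,0,0,0, 0,0,0,0.03,0,0,0, 0,0,0,0.012,0,0,0, 0,0,0,0,0,0,0]'
cat > g2.py <<'E'
from h import *
o1=np.zeros((400,800,3),np.uint8)
for i,(n,x,y) in enumerate([("scene",240,60),("side",220,80)]):
    d,c,o=shot(n);o1[:,400*i:400*i+400]=cv2.resize(d["image"][y:y+100,x:x+100],(400,400),interpolation=cv2.INTER_CUBIC)
    for t in ["bottle","jar","can"]: print(n,t,[(round(b["p"],2),np.round(b["box"],1).tolist()) for b in ctrl.boxes_of(t,d)[:3]])
cv2.imwrite("pics/board2.png",o1);delta(.477,.3255,.0842)
E
python3 g2.py
```

```text
t: 6.95
tool_pos: [0.4773, 0.325, 0.0936]
tool_rot: [-0.451, -3.108, 0.002]
contact_force: [-0.3, -1.1, -2.6]
opening: 0.0525
scene bottle [(0.68, [288.0, 90.5, 18.7, 44.1])]
scene jar [(0.68, [322.2, 124.0, 22.6, 36.7]), (0.25, [306.4, 108.2, 16.5, 38.0])]
scene can [(0.61, [221.9, 170.9, 23.9, 43.0]), (0.61, [277.4, 185.8, 65.9, 52.3]), (0.6, [233.9, 198.8, 19.0, 40.9])]
side bottle [(0.77, [244.4, 120.7, 15.1, 44.9])]
side jar []
side can [(0.88, [237.2, 208.2, 16.9, 45.8]), (0.87, [214.4, 189.7, 20.1, 48.8]), (0.78, [268.4, 125.1, 15.1, 33.6])]
pos [0.4782 0.3255 0.0952] yang of tool y 73.5 zaxis [ 0.001  0.001 -1.   ] delta tool [ 0.0012 -0.0003  0.011 ] F [-0.  -0.8 -3. ] open 0.052 t 7.35
```

View pics/board2.png

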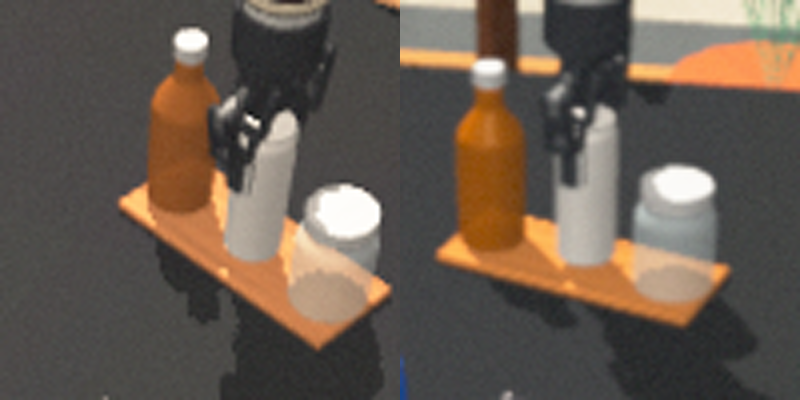

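```bash
python3 -m jog '[0,0,0,0.006,0,0,0, 0,0,0,0.003,0,0,0, 0,0,0,0,0,0,0]'; python3 -m jog '[0,0,0,0.001,0,0,0, 0,0,0,0,0,0,0]'
```

```text
t: 7.72
tool_pos: [0.4776, 0.3251, 0.0849]
tool_rot: [-0.451, -3.109, 0.001]
contact_force: [0.2, 0.6, -3.6]
opening: 0.0524
t: 7.98
tool_pos: [0.4778, 0.3252, 0.0845]
tool_rot: [0.451, 3.109, -0.0]
contact_force: [-0.2, -0.1, -1.8]
opening: 0.0523
```

```bash
python3 -m jog '[0,0,0,0.001,0,0,0, 0.75,0,0,0,0,0,0, 0.85,0,0,0,0,0,0, 1,0,0,0,0,0,0, 1,0,0,0,0,0,0, 1,0,0,-0.03,0,0,0, 1,0,0,-0.05,0,0,0, 1,0,0,-0.05,0,0,0, 1,0,0,-0.04,0,0,0]'; python3 -m jog '[1,0,-0.05,0,0,0,0, 1,0,-0.05,0,0,0,0, 1,0,-0.05,0,0,0,0, 1,0,-0.05,0,0,0,0]'
python3 - <<'E'
from h import *
for n in ["scene","side"]:
    d,c,o=shot(n)
    for t in ["bottle","jar","can"]: print(n,t,[(round(b["p"],2),np.round(b["box"],1).tolist()) for b in ctrl.boxes_of(t,d)[:4]])
    x,y=(240,60) if n=="scene" else (220,80)
    cv2.imwrite(f"pics/p_{n}.png",d["image"])
    for k,p in {"can":(.477,.3255,.01),"cantop":(.477,.3255,.144),"bot":(.390,.351,.01),"jar":(.562,.302,.01)}.items(): print(k,proj(c,p).round(1))
delta(.5,.3,.2)
E
```

```text
t: 9.1
tool_pos: [0.4781, 0.3254, 0.2558]
tool_rot: [0.451, 3.107, 0.002]
contact_force: [0.9, -0.1, 0.5]
opening: 0.0853
t: 9.6
tool_pos: [0.4203, 0.1322, 0.2534]
tool_rot: [0.45, 3.109, -0.0]
contact_force: [0.5, -0.4, 0.2]
opening: 0.0852
scene bottle [(0.73, [285.5, 89.6, 17.8, 48.0])]
scene jar [(0.95, [323.2, 123.0, 18.4, 34.9]), (0.73, [261.8, 274.0, 22.7, 49.4])]
scene can [(0.92, [234.3, 197.7, 19.7, 41.2]), (0.66, [222.5, 173.2, 21.6, 44.4])]
can [[302.7 122.2]]
cantop [[306.6  92.6]]
bot [[284.3 110.3]]
jar [[321.9 134.2]]
side bottle [(0.66, [242.5, 119.0, 18.8, 46.2])]
side jar [(0.96, [289.2, 141.1, 20.4, 33.4])]
side can [(0.74, [214.6, 189.1, 21.1, 44.4]), (0.71, [236.7, 207.6, 19.3, 45.1]), (0.7, [265.2, 129.7, 16.9, 36.7])]
can [[265.2 145.4]]
cantop [[265.6 111.6]]
bot [[242.8 140.1]]
jar [[287.9 150.5]]
pos [0.4211 0.1343 0.2533] yang of tool y 73.58 zaxis [-0.  0. -1.] delta tool [-0.0288  0.1812  0.0533] F [ 0.1  0.7 -0.1] open 0.0851 t 10.0
```

```bash
python3 -m jog '[1,-0.015,-0.047,0,0,0,0, 1,-0.015,-0.047,0,0,0,0, 1,-0.015,-0.047,0,0,0,0, 1,-0.015,-0.047,0,0,0,0, 1,-0.015,-0.047,0,0,0,0, 1,-0.015,-0.047,0,0,0,0, 1,-0.015,-0.047,0,0,0,0, 1,-0.015,-0.047,0,0,0,0, 1,0,0,0,0,0,0, 1,0,0,0,0,0,0]'
cat > l.py <<'E'
from h import *
d,c,o=shot("wrist")
for t in ["opener","scraper"]: print(t,[(round(b["p"],2),np.round(b["box"],1).tolist()) for b in ctrl.boxes_of(t,d)[:3]])
np.savez("pics/w3.npz",K=c[0],R=c[1],t=c[2]);cv2.imwrite("pics/w3.png",d["image"]);cv2.imwrite("pics/w3v.png",cv2.resize(d["image"],(800,600),interpolation=cv2.INTER_CUBIC));delta(.42,-.274,.1)
E
python3 l.py
```

```text
t: 11.25
tool_pos: [0.4297, -0.2605, 0.2529]
tool_rot: [-0.449, -3.108, -0.002]
contact_force: [1.1, 0.6, -0.1]
opening: 0.0851
opener [(0.78, [313.4, 44.9, 47.9, 89.7]), (0.64, [250.5, 148.6, 31.4, 104.3])]
scraper [(0.83, [288.6, 270.4, 95.7, 70.5])]
pos [ 0.4296 -0.2599  0.2533] yang of tool y 73.62 zaxis [ 0.  0. -1.] delta tool [ 0.0052 -0.0163  0.1533] F [ 1.1 -0.8  0.8] open 0.0854 t 11.4
```

View pics/w3v.png

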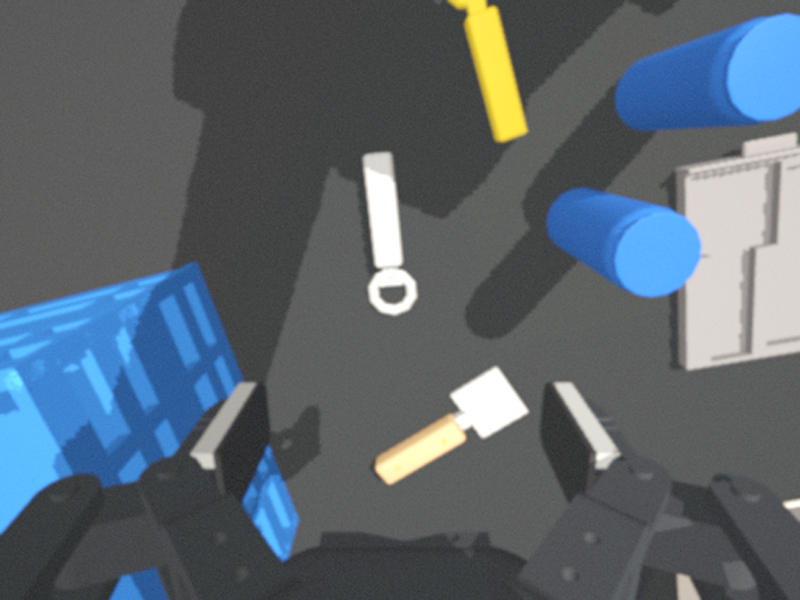

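The view shows the steel opener's handle from (378,153) to (388,267), with its ring at (392,291). The scraper handle runs (383,472) to (460,427), with blade corners at (498,367), (528,410), (485,438) and (451,396).

```bash
cat > m.py <<'E'
from h import *
from scipy.optimize import least_squares
z=np.load("pics/w3.npz");c=(z["K"],z["R"],z["t"])
def fit(F,x0):
    L=np.array([a for a,_ in F]);U=np.array([b for _,b in F])/1.5625
    def f(p):
        C,S=np.cos(p[2]),np.sin(p[2]);W=np.c_[p[0]+C*L[:,0]-S*L[:,1],p[1]+S*L[:,0]+C*L[:,1],L[:,2]];return (proj(c,W)-U).ravel()
    r=least_squares(f,x0);print(r.x[:2].round(4),np.degrees(r.x[2]).round(1),r.fun.reshape(-1,2).round(1).tolist());return r.x
# opener: image left = world -y? use sign test by both orders
h=.011
for s in (1,-1):
    fit([((-.06,s*h,.02),(391,152)),((-.06,-s*h,.02),(364,155)),((.03,s*h,.02),(402,266)),((.03,-s*h,.02),(374,268)),((.056,0,.008),(392,291)),((.077,0,.008),(394,314))],[.42,-.274,-.22])
h=.012
for s in (1,-1):
    fit([((-.06,s*h,.02),(376,462)),((-.06,-s*h,.02),(391,482)),((.03,s*h,.02),(453,416)),((.03,-s*h,.02),(466,437)),((.09,s*.028,.004),(498,367)),((.09,-s*.028,.004),(528,410)),((.04,-s*.028,.004),(485,438)),((.04,s*.028,.004),(451,396))],[.62,-.289,1.8])
E
python3 m.py; python3 -c "
from h import *
delta(.42,-.274,.1)"
```

```text
[ 0.4151 -0.272 ] -11.7 [[0.4, -0.5], [-0.7, -0.8], [-0.1, -0.1], [0.7, -0.0], [-0.2, 1.0], [-0.1, 0.9]]
[ 0.4152 -0.2721] -11.6 [[-18.0, 1.2], [17.7, -2.3], [-17.3, 1.4], [17.8, -1.3], [-0.2, 1.1], [-0.0, 1.0]]
[ 0.6191 -0.2876] 107.4 [[-1.6, 2.3], [-2.0, 0.7], [0.8, 2.2], [1.3, 0.8], [0.6, -1.2], [0.6, -0.1], [-1.0, -1.8], [1.0, -2.4]]
[ 0.6187 -0.288 ] 103.7 [[5.4, 11.8], [-12.5, -12.7], [9.5, 15.2], [-6.7, -10.7], [20.3, 30.7], [-15.8, -26.4], [-19.1, -28.7], [20.3, 26.7]]
pos [ 0.4296 -0.2599  0.2533] yang of tool y 73.62 zaxis [ 0.  0. -1.] delta tool [ 0.0052 -0.0163  0.1533] F [ 1.1 -0.8  0.8] open 0.0854 t 11.4
```

```bash
python3 -m jog '[1,0,0,0,0,0,-4.7, 1,0.0117,-0.0148,0.03,0,0,0, 1,0,0,0.05,0,0,0, 1,0,0,0.05,0,0,0, 1,0,0,0.05,0,0,0, 1,0,0,0.03,0,0,0, 1,0,0,0,0,0,0, 1,0,0,0,0,0,0]' 60; python3 -c "
from h import *
delta(.4151,-.272,.012)
d,c,o=shot('wrist');cv2.imwrite('pics/w4.png',d['image'])"
```

```text
t: 12.4
tool_pos: [0.4159, -0.2735, 0.045]
tool_rot: [0.321, 3.123, -0.002]
contact_force: [0.3, 0.0, 0.0]
opening: 0.0855
pos [ 0.4159 -0.2735  0.045 ] yang of tool y 78.25 zaxis [ 0.002 -0.002 -1.   ] delta tool [0.0011 0.0014 0.033 ] F [0.3 0.  0. ] open 0.0855 t 12.4
```

View pics/w4.png

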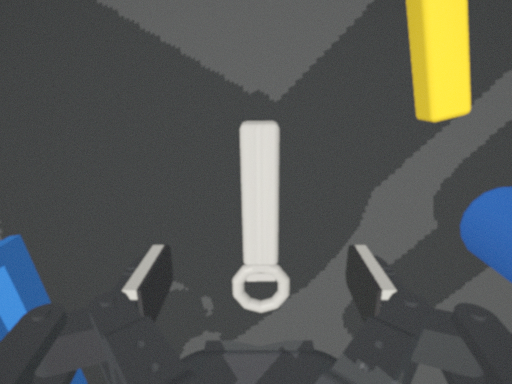

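```bash
python3 - <<'E'
from h import *
d,c,o=shot("wrist")
for uv,z in [((260,122),.02),((260,265),.02),((261,287),.008)]: print(ray(c,uv,z).round(4))
E
python3 -m jog '[1,0.001,0.001,0.033,0,0,0, 1,0,0,0,0,0,0, 0,0,0,0,0,0,0, 0,0,0,0,0,0,0, 0,0,0,0,0,0,0, 0,0,0,0,0,0,0, 0,0,0,0,0,0,0, 0,0,0,0,0,0,0]' 60
```

```text
[ 0.356  -0.2605  0.02  ]
[ 0.443  -0.2785  0.02  ]
[ 0.4679 -0.2829  0.008 ]
t: 13.5
tool_pos: [0.4146, -0.2726, 0.0113]
tool_rot: [0.323, 3.124, -0.001]
contact_force: [-0.3, 0.1, 5.6]
opening: 0.0199
```

```bash
python3 -m jog '[0,0,0,-0.02,0,0,0, 0,0,0,-0.05,0,0,0, 0,0,0,-0.06,0,0,0, 0,0,0,-0.06,0,0,-6.5, 0,-0.012,0.048,0,0,0,0, 0,-0.012,0.048,0,0,0,0, 0,-0.012,0.048,0,0,0,0]' ; python3 -m jog '[0,-0.012,0.048,0,0,0,0, 0,-0.012,0.048,0,0,0,0, 0,-0.012,0.048,0,0,0,0, 0,-0.011,0.048,0,0,0,0, 0,0,0,0,0,0,0, 0,0,0,0.06,0,0,0, 0,0,0,0.04,0,0,0, 0,0,0,0,0,0,0]';python3 -c "
from h import *
delta(.5277,.0541,.016)
d,c,o=shot('wrist');cv2.imwrite('pics/w5.png',d['image'])"
```

```text
t: 14.38
tool_pos: [0.463, -0.1305, 0.1998]
tool_rot: [-0.146, -3.138, -0.0]
contact_force: [1.0, 0.1, -0.7]
opening: 0.02
t: 15.38
tool_pos: [0.5238, 0.0542, 0.0957]
tool_rot: [-0.146, -3.128, 0.001]
contact_force: [0.5, -0.8, -0.6]
opening: 0.0201
pos [0.5238 0.0542 0.0957] yang of tool y 84.65 zaxis [-0.01  0.   -1.  ] delta tool [-0.0047  0.0003  0.0797] F [ 0.5 -0.8 -0.6] open 0.0201 t 15.375
```

View pics/w5.png

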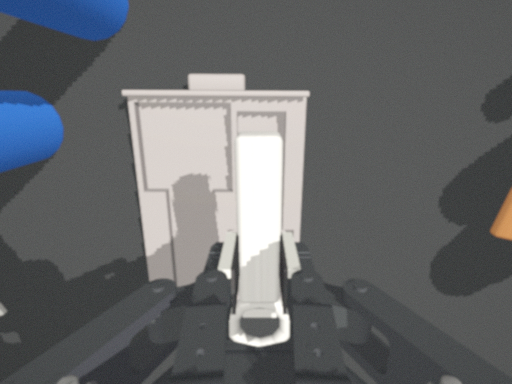

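The opener hangs straight in the gripper over its slot. The tail is at (260,135), the slot's far end at (237–287,111), the blade bay corners are (140,104) and (147,190), and the drawer front runs (124,92)–(308,93).

```bash
cat > n.py <<'E'
from h import *
from scipy.optimize import least_squares
d,c,o=shot("wrist")
F=[((-.077,.014,.013),(237,110)),((-.077,.050,.013),(287,112)),((-.083,-.060,.013),(140,104)),((-.015,-.060,.013),(146,190)),((-.087,-.064,.02),(124,95)),((-.087,.064,.02),(308,96)),((-.015,-.043,.013),(168,192))]
L=np.array([a for a,_ in F]);U=np.array([b for _,b in F],float)
def w(p):
    R=np.array([[np.cos(p[2]),-np.sin(p[2])],[np.sin(p[2]),np.cos(p[2])]]);return np.c_[L[:,:2]@R.T+p[:2],L[:,2]]
r=least_squares(lambda p:(proj(c,w(p))-U).ravel(),[.534,.022,-.09],loss="soft_l1");print(r.x.round(4),np.degrees(r.x[2]),(proj(c,w(r.x))-U).round(1).tolist())
zt=o["tool_pos"][2]-.0113+.02
print("tail",ray(c,(259,135),zt).round(4))
delta(.5277,.0541,.016)
E
python3 n.py
```

```text
[ 0.536   0.0238 -0.0935] -5.3561462856548285 [[0.6, 0.6], [-0.1, -1.4], [-4.6, -2.0], [0.1, 1.1], [1.1, 1.4], [0.2, 0.4], [-0.5, -0.9]]
tail [0.4671 0.0601 0.1075]
pos [0.528  0.0543 0.1011] yang of tool y 84.65 zaxis [ 0. -0. -1.] delta tool [ 0.0003 -0.0002  0.0851] F [ 0.6 -0.3 -1.5] open 0.0199 t 15.475
```

```bash
python3 -m jog '[0,-0.0014,0.0011,0.03,0,0,0, 0,0,0,0.03,0,0,0, 0,0,0,0.015,0,0,0, 0,0,0,0.005,0,0,0, 0,0,0,0.004,0,0,0, 0,0,0,0,0,0,0, 0,0,0,0,0,0,0]'; python3 -c "
from h import *
delta(.5295,.0553,.0153)"
```

```text
t: 16.35
tool_pos: [0.5297, 0.0558, 0.0171]
tool_rot: [0.145, 3.137, 0.0]
contact_force: [0.2, 0.7, -1.2]
opening: 0.02
pos [0.5297 0.0558 0.0171] yang of tool y 84.7 zaxis [ 0.001 -0.    -1.   ] delta tool [ 0.0002 -0.0005  0.0018] F [ 0.2  0.7 -1.2] open 0.02 t 16.35
```

```bash
python3 -m jog '[0,0,0,0.001,0,0,0, 0,0,0,0.0005,0,0,0, 0,0,0,0,0,0,0]';python3 -m jog '[0.4,0,0,0,0,0,0, 0.5,0,0,0,0,0,0, 0.5,0,0,0,0,0,0, 0.5,0,0,-0.03,0,0,0, 1,0,0,-0.05,0,0,0, 1,0,0,-0.05,0,0,0, 1,0,0,-0.05,0,0,0, 1,0,0,0,0,0,0]'; cat > q.py <<'E'
from h import *
d,c,o=shot("wrist")
for t in ["opener","tray"]: print(t,[(round(b["p"],2),np.round(b["box"],1).tolist()) for b in ctrl.boxes_of(t,d)[:3]])
np.savez("pics/w6.npz",K=c[0],R=c[1],t=c[2]);cv2.imwrite("pics/w6.png",cv2.resize(d["image"],(800,600),interpolation=cv2.INTER_CUBIC));delta(.5,.0,.2)
hsv=cv2.cvtColor(d["image"],cv2.COLOR_BGR2GRAY)
n,l,s,ce=cv2.connectedComponentsWithStats((hsv>np.percentile(hsv,90)).astype(np.uint8));print(s[s[:,4]>200],np.percentile(hsv,90))
E
python3 q.py
```

```text
t: 16.73
tool_pos: [0.5294, 0.0558, 0.0153]
tool_rot: [0.145, 3.138, -0.0]
contact_force: [-1.8, 0.2, 4.1]
opening: 0.0201
t: 17.73
tool_pos: [0.5323, 0.0558, 0.2007]
tool_rot: [0.145, 3.128, 0.0]
contact_force: [0.3, -0.5, 0.4]
opening: 0.0851
opener [(0.74, [24.3, 15.7, 37.4, 26.1]), (0.62, [260.0, 164.5, 34.6, 117.4])]
tray [(0.62, [226.7, 152.3, 129.6, 172.3])]
pos [0.5285 0.0559 0.1936] yang of tool y 84.7 zaxis [-0.002  0.    -1.   ] delta tool [ 0.0232 -0.0582 -0.0063] F [-0.3 -1.   0.5] open 0.0855 t 17.875
[[     0      0    512    384 177018]
 [     2      0     40     25    759]
 [   163     68    128     15    815]
 [   166     84    123    151  13875]
 [   480    118     32     84   1147]
 [    10    209     56     50   1562]
 [   122    246     40     54    590]
 [   357    246     37     53    532]] 195.0
```

```bash
python3 - <<'E'
from h import *
z=np.load("pics/w6.npz");c=(z["K"],z["R"],z["t"])
th=-.0926;R=np.array([[np.cos(th),-np.sin(th)],[np.sin(th),np.cos(th)]])
T=lambda p:(R.T@(p[:2]-[.535,.0226])).round(4)
print("tail",T(ray(c,(260,105.8),.022)),"expect",-.069,.032);print("headend",T(ray(c,(260,223.2),.01)),"expect .068 .032")
im=cv2.imread("pics/w6.png",0)
for r in (112,130,150,170,190,210): print(r,im[int(r*1.5625),int(215*1.5625):int(305*1.5625):6].tolist())
E
```

```text
tail [-0.0672  0.0341] expect -0.069 0.032
headend [0.07   0.0343] expect .068 .032
112 [217, 217, 218, 219, 218, 182, 195, 195, 161, 236, 255, 255, 255, 255, 246, 163, 209, 217, 217, 204, 92, 92, 96, 88]
130 [216, 217, 217, 218, 217, 182, 189, 199, 163, 228, 255, 255, 255, 255, 242, 159, 210, 215, 217, 186, 91, 95, 93, 97]
150 [216, 217, 215, 202, 203, 180, 179, 203, 161, 213, 255, 255, 255, 255, 241, 159, 213, 216, 217, 162, 94, 96, 94, 95]
170 [217, 217, 172, 217, 217, 216, 217, 207, 162, 202, 255, 255, 255, 255, 237, 159, 217, 216, 217, 124, 93, 93, 93, 95]
190 [215, 216, 166, 216, 216, 205, 216, 174, 168, 178, 191, 240, 242, 243, 216, 214, 198, 158, 214, 99, 95, 96, 92, 94]
210 [216, 216, 179, 212, 216, 210, 214, 191, 255, 252, 215, 215, 215, 215, 205, 254, 228, 170, 209, 92, 92, 93, 92, 93]
```

```bash
python3 -m jog '[1,0,0,0,0,0,9.6, 1,0,0,0,0,0,9.6, 1,0,0,0,0,0,9.6, 1,0,0,0,0,0,9.6, 1,0,0,0,0,0,9.6, 1,0,0,0,0,0,9.6, 1,0,0,0,0,0,9.6, 1,0,0,0,0,0,0]'; python3 -m jog '[1,-0.0445,-0.002,0,0,0,0, 1,-0.0445,-0.002,0,0,0,0, 1,-0.0445,-0.002,0,0,0,0, 1,-0.0445,-0.002,0,0,0,0, 1,-0.0445,-0.002,0,0,0,0, 1,-0.0445,-0.002,0,0,0,0, 1,-0.0445,-0.002,0,0,0,0, 1,-0.0445,-0.002,0.05,0,0,0, 1,0,0,0.06,0,0,0, 1,0,0,0,0,0,0]'; cat > r.py <<'E'
from h import *
d,c,o=shot("wrist");o=ctrl.get_obs();d,c,o=shot("wrist")
print([(round(b["p"],2),np.round(b["box"],1).tolist()) for b in ctrl.boxes_of("scraper",d)[:2]])
im=d["image"];hsv=cv2.cvtColor(im,cv2.COLOR_BGR2HSV)
# wooden handle: orange-ish hue, blade: bright grey
m1=((hsv[...,0]>5)&(hsv[...,0]<28)&(hsv[...,1]>60)&(hsv[...,2]>90)).astype(np.uint8)
m2=((hsv[...,1]<50)&(hsv[...,2]>150)).astype(np.uint8)
for nm,m in(("wood",m1),("pale",m2)):
    n,l,s,ce=cv2.connectedComponentsWithStats(m)
    for i in range(1,n):
        if s[i,4]>150:
            k,_=cv2.findContours((l==i).astype(np.uint8),0,2);r=cv2.minAreaRect(k[0]);b=cv2.boxPoints(r)
            print(nm,s[i].tolist(),ce[i].round(1),[ray(c,p,.02 if nm=="wood" else .004)[:2].round(4).tolist() for p in b])
delta(.6191,-.2876,.0113)
E
python3 r.py
```

```text
t: 18.88
tool_pos: [0.528, 0.0558, 0.1924]
tool_rot: [-1.853, -2.533, 0.004]
contact_force: [-0.1, 0.7, 0.1]
opening: 0.0857
t: 20.12
tool_pos: [0.6151, -0.2832, 0.0796]
tool_rot: [-1.847, -2.522, 0.002]
contact_force: [-0.3, 0.8, -0.3]
opening: 0.0853
[(0.9, [259.9, 180.2, 79.1, 193.2])]
wood [244, 168, 36, 114, 3719] [261.8 224.4] [[0.6004, -0.2608], [0.6237, -0.2534], [0.6533, -0.3406], [0.6269, -0.3491]]
pale [220, 84, 82, 86, 5956] [260.8 121.3] [[0.5675, -0.2124], [0.6212, -0.1954], [0.642, -0.2525], [0.5836, -0.2711]]
pale [122, 245, 41, 54, 636] [141.  271.8] [[0.5304, -0.4032], [0.5487, -0.3457], [0.5609, -0.3504], [0.5432, -0.4088]]
pale [356, 245, 41, 55, 637] [376.6 271.7] [[0.703, -0.3051], [0.7101, -0.2939], [0.758, -0.3295], [0.7509, -0.3417]]
pos [ 0.6213 -0.2858  0.0904] yang of tool y 17.59 zaxis [ 0.002 -0.001 -1.   ] delta tool [-0.0009 -0.0028  0.0791] F [-0.5 -1.1  1.4] open 0.0855 t 20.275
```

```bash
python3 -m jog '[1,-0.001,0,0.03,0,0,0, 1,0,0,0.03,0,0,0, 1,0,0,0.019,0,0,0, 1,0,0,0,0,0,0, 0,0,0,0,0,0,0, 0,0,0,0,0,0,0, 0,0,0,0,0,0,0, 0,0,0,0,0,0,0, 0,0,0,0,0,0,0, 0,0,0,0,0,0,0]' 60; python3 -c "
from h import *
delta(.6213,-.287,.0113)"
```

```text
t: 21.52
tool_pos: [0.6212, -0.287, 0.0102]
tool_rot: [1.857, 2.532, 0.0]
contact_force: [0.0, -0.0, 5.6]
opening: 0.0221
pos [ 0.6212 -0.287   0.0102] yang of tool y 17.5 zaxis [ 0.001 -0.001 -1.   ] delta tool [-0.      0.0001 -0.0011] F [ 0.  -0.   5.6] open 0.0221 t 21.525
```

```bash
python3 -m jog '[0,0,0,-0.02,0,0,0, 0,0,0,-0.05,0,0,0, 0,0,0,-0.06,0,0,0, 0,0,0,-0.05,0,0,-9.6, 0,0,0,0,0,0,-9.6, 0,0,0,0,0,0,-9.6, 0,0,0,0,0,0,-9.6, 0,0,0,0,0,0,-9.6, 0,0,0,0,0,0,-9.6, 0,0,0,0,0,0,-9.6]'; python3 -m jog '[0,0.016,0.046,0,0,0,0, 0,0.016,0.046,0,0,0,0, 0,0.017,0.046,0,0,0,0, 0,0.017,0.046,0,0,0,0, 0,0.017,0.046,0,0,0,0, 0,0.0165,0.045,0.04,0,0,0, 0,0,0,0.05,0,0,0, 0,0,0,0,0,0,0, 0,0,0,0,0,0,0]'
cat > s.py <<'E'
from h import *
d,c,o=shot("wrist")
im=d["image"]
cv2.imwrite("pics/w7.png",cv2.resize(im,(800,600),interpolation=cv2.INTER_CUBIC));np.savez("pics/w7.npz",K=c[0],R=c[1],t=c[2])
zb=o["tool_pos"][2]-.0102
hsv=cv2.cvtColor(im,cv2.COLOR_BGR2HSV);m=((hsv[...,0]>5)&(hsv[...,0]<28)&(hsv[...,1]>60)&(hsv[...,2]>90)).astype(np.uint8)
n,l,s,ce=cv2.connectedComponentsWithStats(m)
for i in range(1,n):
    if s[i,4]>300: print("wood",s[i],ce[i].round(1))
print([(round(b["p"],2),np.round(b["box"],1).tolist()) for b in ctrl.boxes_of("scraper",d)[:2]])
delta(.5476,-.0037,.0142)
E
python3 s.py
```

```text
t: 22.78
tool_pos: [0.62, -0.2863, 0.1892]
tool_rot: [-0.137, -3.138, -0.001]
contact_force: [-0.1, -0.6, -0.7]
opening: 0.0221
t: 23.9
tool_pos: [0.5478, -0.0041, 0.101]
tool_rot: [0.146, 3.136, -0.0]
contact_force: [0.2, 0.0, -1.0]
opening: 0.0219
wood [ 234  195   50  152 6714] [258.8 270. ]
[(0.83, [257.8, 205.7, 123.7, 275.6])]
pos [ 0.5489 -0.0044  0.1022] yang of tool y 84.65 zaxis [ 0.005 -0.001 -1.   ] delta tool [0.0018 0.0006 0.088 ] F [ 0.  -0.4 -0.5] open 0.0222 t 24.0
```

```bash
python3 -c "
from h import *
z=np.load('pics/w7.npz');c=(z['K'],z['R'],z['t']);p=ray(c,(257.8,68.5),.094);print(p.round(4), np.linalg.norm(p[:2]-[.5489,-.0044]))"
python3 -m jog '[0,0.001,0.0005,0.03,0,0,0, 0,0,0,0.03,0,0,0, 0,0,0,0.017,0,0,0, 0,0,0,0.005,0,0,0, 0,0,0,0.003,0,0,0, 0,0,0,0,0,0,0, 0,0,0,0,0,0,0]'; python3 -c "
from h import *
delta(.5476,-.0037,.0142)"
```

```text
[0.4607 0.0038 0.094 ] 0.0886047899645848
t: 24.88
tool_pos: [0.5465, -0.0031, 0.015]
tool_rot: [0.145, 3.137, -0.0]
contact_force: [-0.8, 0.2, -1.8]
opening: 0.022
pos [ 0.5465 -0.0031  0.015 ] yang of tool y 84.7 zaxis [ 0.002 -0.    -1.   ] delta tool [-0.0011 -0.0005  0.0008] F [-0.8  0.2 -1.8] open 0.022 t 24.875
```

```bash
python3 -m jog '[0,0,0,0.001,0,0,0, 0,0,0,0,0,0,0]';python3 -m jog '[0.4,0,0,0,0,0,0, 0.42,0,0,0,0,0,0, 0.42,0,0,0,0,0,0, 0.42,0,0,-0.03,0,0,0, 1,0,0,-0.05,0,0,0, 1,0,0,-0.05,0,0,0, 1,0,0,-0.06,0,0,0, 1,0,0,0,0,0,0, 1,0,0,0,0,0,0]'; cat > v.py <<'E'
from h import *
ctrl.get_image("wrist");ctrl.get_image("wrist")
d,c,o=shot("wrist")
out=np.zeros((600,800,3),np.uint8);out[:384,:400]=cv2.resize(d["image"][0:288,100:400],(400,384),interpolation=cv2.INTER_CUBIC)
for t in ["opener","scraper","tray"]: print(t,[(round(b["p"],2),np.round(b["box"],1).tolist()) for b in ctrl.boxes_of(t,d)[:3]])
np.savez("pics/w8.npz",K=c[0],R=c[1],t=c[2])
th=-.0926;R=np.array([[np.cos(th),-np.sin(th)],[np.sin(th),np.cos(th)]]);T=lambda p:(R.T@(p[:2]-[.535,.0226])).round(4)
for b in ctrl.boxes_of("scraper",d)[:1]:
    u,v,w,h=b["box"];print("front",T(ray(c,(u,v-h/2),.006)),"tail",T(ray(c,(u,v+h/2),.022)))
for i,(n,x,y,s) in enumerate([("scene",235,60,3.9),("side",200,75,3.9)]):
    d2,c2,o2=shot(n)
    for t in ["bottle","jar","can"]: print(n,t,[(round(b["p"],2),np.round(b["box"],1).tolist()) for b in ctrl.boxes_of(t,d2)[:3]])
    im=cv2.resize(d2["image"][y:y+100,x:x+100],(400,400),interpolation=cv2.INTER_CUBIC)
    if i==0: out[:400,400:]=im
    else: out[400:,400:]=im[60:260]
cv2.imwrite("pics/final.png",out);delta(.5,0,.2)
E
python3 v.py
```

```text
t: 25.12
tool_pos: [0.5465, -0.003, 0.0142]
tool_rot: [0.145, 3.137, -0.0]
contact_force: [-2.7, 0.2, 5.6]
opening: 0.0222
t: 26.25
tool_pos: [0.5456, -0.003, 0.2028]
tool_rot: [-0.145, -3.138, -0.0]
contact_force: [-0.3, -0.1, 0.3]
opening: 0.0854
opener [(0.83, [309.1, 150.9, 33.4, 117.9]), (0.59, [84.8, 6.8, 30.4, 9.7])]
scraper [(0.71, [258.4, 151.8, 54.1, 135.2])]
tray [(0.9, [283.3, 138.3, 130.4, 169.6])]
front [-0.0732 -0.0248] tail [ 0.0745 -0.0249]
scene bottle []
scene jar [(0.62, [321.8, 123.9, 20.6, 33.8])]
scene can [(0.94, [232.9, 197.1, 16.6, 42.0]), (0.85, [307.6, 109.2, 16.5, 33.8]), (0.64, [221.5, 170.9, 18.6, 39.3])]
side bottle [(0.73, [242.9, 118.7, 18.0, 46.4])]
side jar [(0.66, [289.0, 141.9, 24.6, 33.5])]
side can [(0.84, [214.9, 190.8, 17.2, 48.3]), (0.73, [262.1, 129.2, 9.1, 36.7]), (0.62, [237.1, 205.6, 20.3, 48.0])]
pos [ 0.5459 -0.003   0.2032] yang of tool y 84.7 zaxis [ 0. -0. -1.] delta tool [ 0.046  -0.0013  0.0032] F [-0.4  0.2  1.3] open 0.0855 t 27.0
```

View pics/final.png

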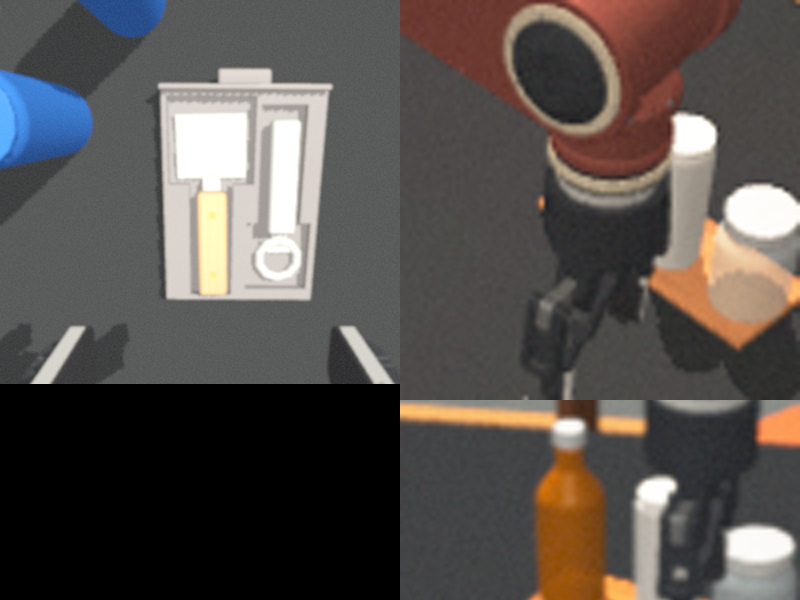

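The final view shows both tools lying in their compartments, and the can standing between the bottle and jar. One last numeric look at the board from above.

```bash
python3 -m jog '[1,0,0,-0.05,0,0,0, 1,0,0,-0.05,0,0,0, 1,0,0,-0.05,0,0,0, 1,0.01,0.045,0,0,0,0, 1,0.01,0.045,0,0,0,0, 1,0.01,0.045,0,0,0,0, 1,0.01,0.045,0,0,0,0, 1,0.01,0.045,0,0,0,0, 1,0.01,0.045,0,0,0,0, 1,0.01,0.045,0,0,0,0]'; python3 -m jog '[1,0,0,0,0,0,0, 1,0,0,0,0,0,0, 1,0,0,0,0,0,0]'; cat > u.py <<'E'
from h import *
d,c,o=shot("wrist");im=d["image"];print(o["tool_pos"])
for t,z in [("bottle",.18),("jar",.11),("can",.144),("board",.01)]:
    for b in ctrl.boxes_of(t,d)[:2]: print(t,round(b["p"],2),np.round(b["box"],1).tolist())
hsv=cv2.cvtColor(im,cv2.COLOR_BGR2HSV)
g=((hsv[...,1]<45)&(hsv[...,2]>185)).astype(np.uint8);n,l,s,ce=cv2.connectedComponentsWithStats(g)
for i in range(1,n):
    if s[i,4]>60:
        k,_=cv2.findContours((l==i).astype(np.uint8),0,2);(x,y),r=cv2.minEnclosingCircle(k[0])
        print("white",s[i].tolist(),"circ",round(x,1),round(y,1),round(r,1),"@.144",ray(c,(x,y),.144).round(4),"@.11",ray(c,(x,y),.11).round(4),"@.18",ray(c,(x,y),.18).round(4))
w=((hsv[...,0]>5)&(hsv[...,0]<28)&(hsv[...,1]>60)&(hsv[...,2]>60)).astype(np.uint8);n,l,s,ce=cv2.connectedComponentsWithStats(w)
k,_=cv2.findContours(w,0,2);k=np.vstack([q for q in k if cv2.contourArea(q)>100]);print("wood bbox",cv2.boundingRect(k))
for q in cv2.boxPoints(cv2.minAreaRect(k)): print(q.round(0),ray(c,q,.01).round(4))
cv2.imwrite("pics/b9.png",im)
E
python3 u.py
```

```text
t: 28.25
tool_pos: [0.5049, 0.3186, 0.3533]
tool_rot: [0.145, 3.138, 0.0]
contact_force: [0.7, -0.1, 0.2]
opening: 0.0854
t: 28.62
tool_pos: [0.5056, 0.3161, 0.3533]
tool_rot: [0.147, 3.138, -0.0]
contact_force: [-0.3, 0.3, 0.6]
opening: 0.085
[0.5055623  0.31613831 0.35327533]
bottle 0.59 [289.1, 54.7, 52.1, 62.1]
jar 0.9 [253.4, 188.3, 45.5, 63.0]
can 0.91 [15.8, 79.2, 31.7, 37.7]
can 0.8 [263.1, 134.3, 42.3, 50.0]
board 0.56 [272.0, 115.5, 100.7, 170.1]
white [280, 28, 30, 32, 751] circ 295.4 43.3 16.0 @.144 [0.3842 0.3663 0.144 ] @.11 [0.38   0.3704 0.11  ] @.18 [0.3887 0.3619 0.18  ]
white [241, 110, 44, 53, 1623] circ 262.0 135.9 26.2 @.144 [0.4778 0.3224 0.144 ] @.11 [0.4826 0.3222 0.11  ] @.18 [0.4727 0.3225 0.18  ]
white [62, 113, 23, 5, 99] circ 73.0 114.5 11.1 @.144 [0.4337 0.1116 0.144 ] @.11 [0.4342 0.091  0.11  ] @.18 [0.4331 0.1334 0.18  ]
white [43, 125, 85, 97, 2331] circ 85.0 174.5 62.7 @.144 [0.5038 0.106  0.144 ] @.11 [0.5112 0.0849 0.11  ] @.18 [0.4961 0.1284 0.18  ]
white [88, 131, 36, 84, 1468] circ 107.0 172.5 44.1 @.144 [0.5039 0.1331 0.144 ] @.11 [0.5112 0.1
[... 467 characters left out ...]
36, 47, 356] circ 375.0 269.0 27.8 @.144 [0.6681 0.4566 0.144 ] @.11 [0.6913 0.4695 0.11  ] @.18 [0.6434 0.443  0.18  ]
white [493, 261, 19, 72, 925] circ 510.0 296.5 35.5 @.144 [0.7293 0.6429 0.144 ] @.11 [0.7585 0.6738 0.11  ] @.18 [0.6984 0.6101 0.18  ]
white [70, 363, 38, 21, 560] circ 88.5 378.8 19.0 @.144 [0.8224 0.0233 0.144 ] @.11 [ 0.8607 -0.0058  0.11  ] @.18 [0.782  0.0542 0.18  ]
white [411, 375, 36, 9, 275] circ 428.5 382.0 17.5 @.144 [0.8772 0.5434 0.144 ] @.11 [0.9208 0.5646 0.11  ] @.18 [0.8311 0.5208 0.18  ]
wood bbox (58, 22, 454, 228)
[ 55. 220.] [ 0.6084 -0.052   0.01  ]
[69.  7.] [0.2911 0.0659 0.01  ]
[525.  37.] [0.3903 0.7138 0.01  ]
[511. 249.] [0.7416 0.7502 0.01  ]
```

```bash
python3 - <<'E'
import cv2,numpy as np
im=cv2.imread("pics/b9.png");h=cv2.cvtColor(im,cv2.COLOR_BGR2HSV)
print("    c=200..350 step 2")
for r in range(20,230,4):
    s=""
    for c in range(200,350,2):
        H,S,V=map(int,h[r,c]);s+= "#" if S<45 and V>185 else ("o" if 5<H<28 and S>90 and V>170 else ("x" if 5<H<28 and S>90 and V>60 else ("-" if V>120 else ".")))
    print(r,s)
E
```

```text
c=200..350 step 2
20 ...........................................................................
24 ........................................xxooooooox.........................
28 .....................................xooooooo-#####oox.....................
32 ...........................xoooooooxoooooo-##########-o....................
36 ...........................oooooooooooooo##############ox..................
40 ..........................xooooooooooooo-##############-o..................
44 ..........................oooooooxxxxxxx###############-ooox...............
48 .........................xooooooxxxxxxxx-##############oooooo..............
52 .........................xoooooxxxxxxxxxx-############-ooooox..............
56 .........................ooooooxxxxxxxxxxx-#########-ooooooo...............
60 ........................xooooooxxxxxxxxxxxxx.-----xxooooooox...............
64 ........................xooooooxxxxxxxxxxxxxxxxxxxxxxoooooo................
68 .......................xooooooooxxxxxxxxxxxxxxxxxxxxxxoooox................
72 .......................xooooooooxxxxxxxxxxxxxxxxxxxx
[... 2437 characters left out ...]
-#######################oox.................................
200 ................#######################ox..................................
204 ................-#####################.....................................
208 .................-###################......................................
212 ...................-###############-.......................................
216 .......................-#######-...........................................
220 ...........................................................................
224 ...........................................................................
228 ...........................................................................
```

```bash
python3 - <<'E'
from h import *
from scipy.optimize import least_squares
d,c,o=shot("wrist")
Lp=[(254,36),(250,56),(246,73),(242,92),(236,124),(230,156),(224,187)];Rp=[(321,48),(317,60),(312,84),(304,108),(297,132),(290,156),(283,180),(278,200)]
A=np.array([ray(c,p,.01)[:2] for p in Lp]);B=np.array([ray(c,p,.01)[:2] for p in Rp])
TL,TR,BL,BR=[ray(c,p,.01)[:2] for p in [(254,31),(323,45),(222,191),(276,203)]]
print(TL,TR,BL,BR,np.linalg.norm(TL-TR),np.linalg.norm(TL-BL),np.linalg.norm(TR-BR))
def f(p): # p: cx,cy,yaw ; axis u along bottle->jar
    u=np.array([np.cos(p[2]),np.sin(p[2])]);n=np.array([-u[1],u[0]]);k=p[:2]
    return np.r_[(A-k)@n+.05,(B-k)@n-.05,(TL-k)@u+.125,(TR-k)@u+.125,(BL-k)@u-.125]
r=least_squares(f,[.477,.325,-.3],loss="soft_l1",f_scale=.003);print(r.x.round(4),np.degrees(r.x[2]),(f(r.x)*1000).round(1))
u=np.array([np.cos(r.x[2]),np.sin(r.x[2])]);n=np.array([-u[1],u[0]])
for nm,uv,z in [("can",(263,135),.144),("jar",(254.5,192),.11),("bottle",(296,43),.18)]:
    p=ray(c,uv,z)[:2];print(nm,p.round(4),"in board",((p-r.x[:2])@u).round(4),((p-r.x[:2])@n).round(4))
E
```

```text
[0.34553316 0.32437274] [0.37330498 0.42298865] [0.58269613 0.24647964] [0.61282941 0.33581023] 0.10245180329150885 0.24962694071153568 0.25489611299877746
[ 0.4788  0.3328 -0.3257] -18.661884633342037 [ 0.8  1.1  0.4  0.4  1.4  2.5  3.3 -0.  -1.1  1.2 -0.9 -1.6 -2.3 -3.1
 -2.3  1.5 -3.8  1.1]
can [0.4768 0.324 ] in board 0.0009 -0.009
jar [0.5563 0.3058] in board 0.0821 -0.0008
bottle [0.3884 0.3629] in board -0.0953 -0.0004
```

The can reads about 9 mm off the line, inside the 15 mm limit but with thin margin. I'll regrasp it and shift it by 8 mm.

```bash
python3 -m jog '[1,0,0,0,0,0,6.7, 1,0,0,0,0,0,6.7, 1,0,0,0,0,0,0, 1,0,0,0,0,0,0]'; python3 -c "
from h import *
delta(.4778,.3248,.084)"
```

```text
t: 29.42
tool_pos: [0.5053, 0.317, 0.3531]
tool_rot: [0.508, 3.1, 0.0]
contact_force: [0.6, 0.2, 0.1]
opening: 0.0852
pos [0.5053 0.317  0.3531] yang of tool y 71.39 zaxis [ 0. -0. -1.] delta tool [ 0.0285 -0.0014  0.2691] F [0.6 0.2 0.1] open 0.0852 t 29.425
```

```bash
python3 -m jog '[1,0.0285,-0.0014,0.03,0,0,0, 1,0,0,0.05,0,0,0, 1,0,0,0,0,0,0]'; python3 -m jog '[1,0,0,0.05,0,0,0, 1,0,0,0.05,0,0,0, 1,0,0,0.04,0,0,0, 1,0,0,0.03,0,0,0, 1,0,0,0.019,0,0,0, 1,0,0,0,0,0,0]';  python3 -m jog '[0,0,0,0,0,0,0, 0,0,0,0,0,0,0, 0,0,0,0,0,0,0, 0,0,0,0,0,0,0, 0,0,0,0,0,0,0]' 25; python3 -c "
from h import *
delta(.4778,.3248,.084)"
```

```text
t: 29.8
tool_pos: [0.4754, 0.3238, 0.2681]
tool_rot: [-0.507, -3.093, 0.009]
contact_force: [-0.4, 1.1, -0.1]
opening: 0.0852
t: 30.55
tool_pos: [0.478, 0.3249, 0.0841]
tool_rot: [-0.51, -3.099, 0.001]
contact_force: [0.2, -0.5, 0.3]
opening: 0.0851
t: 31.18
tool_pos: [0.4791, 0.3252, 0.0864]
tool_rot: [0.51, 3.097, 0.002]
contact_force: [-1.2, -1.1, 6.5]
opening: 0.0529
pos [0.4791 0.3252 0.0864] yang of tool y 71.31 zaxis [ 0.003  0.001 -1.   ] delta tool [ 0.0011 -0.0008  0.0024] F [-1.2 -1.1  6.5] open 0.0529 t 31.175
```

```bash
python3 -m jog '[0,0,0,-0.008,0,0,0, 0,0,0.004,0,0,0,0, 0,0,0.004,0,0,0,0, 0,0,0,0,0,0,0, 0,0,0,0.004,0,0,0, 0,0,0,0.004,0,0,0, 0,0,0,0,0,0,0]'; python3 -m jog '[0.75,0,0,0,0,0,0, 0.85,0,0,0,0,0,0, 1,0,0,0,0,0,0, 1,0,0,0,0,0,0, 1,0,0,-0.03,0,0,0, 1,0,0,-0.05,0,0,0, 1,0,0,-0.05,0,0,0, 1,0,0,-0.05,0,0,0, 1,-0.03,0,-0.05,0,0,0, 1,0,0,-0.04,0,0,0]'; python3 -m jog '[1,0,0,0,0,0,0, 1,0,0,0,0,0,0, 1,0,0,0,0,0,0, 1,0,0,0,0,0,0]'; python3 - <<'E'
from h import *
d,c,o=shot("wrist");h=cv2.cvtColor(d["image"],cv2.COLOR_BGR2HSV);print(o["tool_pos"])
for t in ("bottle","jar","can"): print(t,[(round(b["p"],2),np.round(b["box"],1).tolist()) for b in ctrl.boxes_of(t,d)[:2]])
for r in range(20,240,4):
    s=""
    for k in range(190,350,2):
        H,S,V=map(int,h[r,k]);s+= "#" if S<45 and V>185 else ("o" if 5<H<28 and S>90 and V>60 else ".")
    print(r,s)
cv2.imwrite("pics/b10.png",d["image"]);np.savez("pics/b10.npz",K=c[0],R=c[1],t=c[2])
E
```

```text
t: 32.05
tool_pos: [0.4811, 0.3323, 0.0864]
tool_rot: [0.51, 3.099, -0.001]
contact_force: [-3.7, -3.8, 9.0]
opening: 0.0523
t: 33.3
tool_pos: [0.5101, 0.3224, 0.3564]
tool_rot: [0.512, 3.098, 0.001]
contact_force: [0.1, 0.7, 0.1]
opening: 0.0856
t: 33.8
tool_pos: [0.5082, 0.3228, 0.3523]
tool_rot: [-0.51, -3.098, 0.003]
contact_force: [-0.4, -0.3, -1.0]
opening: 0.0854
[0.50821236 0.32276376 0.35227078]
bottle [(0.71, [97.6, 208.4, 111.4, 110.8]), (0.64, [257.6, 49.1, 51.4, 59.0])]
jar [(0.78, [259.1, 188.1, 42.7, 62.8])]
can [(0.79, [258.3, 131.6, 44.0, 48.1]), (0.74, [16.4, 141.3, 31.6, 37.4])]
20 .............................ooooooooooo........................................
24 ..........................oooo########.oooo.....................................
28 ........................oooo############.oooo...................................
32 ......................ooooo##############.ooooooooo.............................
36 .................ooooooooo.###############ooooooooooo...........................
40 .................ooooooooo.###############ooooooooooo...................
[... 3459 characters left out ...]
....................
208 .........................###################....................................
212 ...........................################.....................................
216 ..............................#########.........................................
220 ................................................................................
224 ................................................................................
228 ................................................................................
232 ................................................................................
236 ................................................................................
```

```bash
python3 - <<'E'
from h import *
z=np.load("pics/b10.npz");c=(z["K"],z["R"],z["t"])
print([ray(c,uv,h)[:2].round(4) for uv,h in [((258,134),.144),((259,192),.11),((258,39),.18)]])
print(ctrl.finish_job())
E
```

```text
[array([0.4784, 0.3317]), array([0.5562, 0.3065]), array([0.3899, 0.362 ])]
the job is handed in; nothing more can be done
None
```

I handed the job in at about 34 s of the 72 s allowed, with the can on the board and both tools in the tray; no verdict came back.

- **Can:** It was carried upright and set between the bottle and the jar. My first check from above put it about 9 mm off their line, so I gripped it again and shifted it 8 mm. The last wrist image puts it at (0.478, 0.332), against a fitted board centre of (0.479, 0.333).
- **Opener:** It lies in the +y compartment with its ring in the wide bay. I measured it within about 2 mm of its place.
- **Scraper:** It lies in the -y compartment with its blade in the wide bay. Its ends measured within about 2 mm of where they should be.
- **Bottle and jar:** Both are still standing. I saw no sign that either had moved, and the robot did not appear to touch them. At the end the gripper was well clear of everything.

**Disagreements between checks:**
- The scene and side cameras put the board centre about 7 mm away in y from where the wrist camera did. I trusted the wrist view, because the bottle, jar and board edges in that one image agreed with each other.
- Two fits of the tray's position differed by about 2.5 mm, so I used a position between them.
- I did not look at the tray again after shifting the can.

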